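# Seat the roller rotor of a wastewater sampling pump

### The job

Fit the orange four-roller rotor back into the open head of the sampling pump: take it by its square boss, thread it over the nose of the upright shaft, turn it until the splines mesh and it slides down, and press it fully home against the sprung collar, so that its top plate is flush with the rim of the head. Finish while still holding it pressed home, because the retaining clip is to be fitted next and the spring lifts the rotor as soon as you let go. Leave the bottle, the clear cover, the dish and the stopwatch where they are.

Things in the scene. Friction and masses are not known exactly. Their poses are not given: they have to be found in the camera images.
- rotor: loose rotor, 0.22 kg, standing boss up: two orange cross-shaped plates 4 mm thick, 84 mm across the arms (along its own x and y), four white 21 mm rollers between; top plate's upper face 36 mm above the underside, steel boss above that. Origin: centre of the underside; z up the axis. 14 mm bore right through, with four keyways 7 mm wide, out to 11 mm from the axis, along the arms. Quarter turns are equivalent.
- rotor_boss (a point): middle of the rotor's boss, 48 mm above its underside, same axes. The boss is 28 mm square, from 36 to 60 mm above the underside, its flats square to the rotor's own x and y: grip it on two opposite flats.
- pump: fixed pump: grey gearbox 96 mm square on a 124 x 112 mm foot, 56 mm motor reaching 144 mm from the shaft axis along the pump's own +x, and on top the open grey head, 112 mm diameter: round chamber 92 mm wide, floor 78 mm and rim 118 mm above the bench, open towards the pump's own -x. Origin: on the bench under the shaft axis; z up.
- shaft_tip (a point): tip of the upright steel shaft in mid-chamber, 152 mm above the bench; turns with the shaft, x and y axes along its four splines (quarter turns equivalent), z up. Below the tip: 8 mm of cone (4 to 12 mm diameter), smooth 12 mm round nose, and from 44 mm down four straight splines, 5 mm wide, out to 10 mm from the axis. The gear holds the shaft against turning (1.5 N m).
- shaft_shoulder (a point): on the shaft axis at its fixed shoulder, 70 mm below the tip, axes as shaft_tip: the rotor's underside is here when fully home (top plate flush with the head's rim, boss top 6 mm below the shaft tip). While the splines do not mesh, the rotor stops with its underside 26 mm above this point.
- collar (a joint): brass sprung thrust collar (46 mm diameter) round the foot of the shaft: m pressed down, 0 at rest, at most 0.007. The rotor meets it 6 mm above home and pushes it down 6 mm; the spring lifts with 5 N at first, 14 N when the rotor is home. It holds up the rotor's own weight.
- bottle: bystander: white sample bottle with red cap, 60 mm diameter, 150 mm high; origin at the centre of its underside
- cover: bystander: clear round pump cover lying flat, 128 mm over its three thumb screws, 14 mm high; origin at the centre of its underside
- dish: bystander: round metal dish, 76 mm diameter, 18 mm high, with the clip and screws; origin at the centre of its underside
- stopwatch: bystander: blue stopwatch lying flat, about 70 x 60 mm, 18 mm thick; origin at the underside, in the middle of its round part
Things that resemble listed ones, but are neither listed nor needed, are in the scene too. There is more than one size of the rotor; the job needs the smaller. Several things have the shape of the pump; the one meant has the colours described above.

How it is judged:
On the way, in this order (a step that is already met when the one before it is completed fails the run):
1. the rotor is held clear above the bench, off the shaft (height (world z) of rotor above 0.03 m and horizontal distance between rotor and shaft_tip above 0.03 m and contact force between the fingers and rotor above 3 N), for 0.1 s.
2. the rotor is on the shaft with its splines in mesh: upright, centred, turned to the splines and at least 4 mm below their upper ends (horizontal distance between rotor and shaft_tip below 0.003 m and angle between rotor's own z axis and vertical below 0.09 rad and (angle between the x axis of rotor and the x axis of shaft_tip, either way round below 0.2 rad or angle between the x axis of rotor and the y axis of shaft_tip, either way round below 0.2 rad) and z of rotor in the frame of shaft_tip below -0.048 m), for 0.1 s.
At the end, for the whole second after the job is handed in: The rotor is on the meshed splines (centred within 3 mm, upright within 5 degrees, within 0.2 rad of the splines) and is still being pressed home by the gripper: its underside within 2 mm of the shoulder, the sprung collar at least 4 mm down, the fingers on the rotor with more than 3 N (horizontal distance between rotor and shaft_tip below 0.003 m and angle between rotor's own z axis and vertical below 0.09 rad and (angle between the x axis of rotor and the x axis of shaft_tip, either way round below 0.2 rad or angle between the x axis of rotor and the y axis of shaft_tip, either way round below 0.2 rad) and z of rotor in the frame of shaft_tip below -0.068 m and value of joint collar above 0.004 m and contact force between the fingers and rotor above 3 N); the arm keeps its last pose, push and grip.
It fails at once if the bottle, cover, dish or stopwatch is moved more than 30 mm, or the bottle is tipped (distance of any of bottle, cover, dish, stopwatch from where it was at the start of the episode above 0.03 m or angle between bottle's own z axis and vertical above 0.5 rad).
It also fails if it takes over 48 s, if anything falls off the work surface, if the arm or the gripper's body presses on something with over 40 N, if the wrist force passes 120 N, or if a joint passes its speed limit or range.

### The arm

A 6-joint arm with a two-finger parallel gripper is mounted at the origin on the work surface. World frame = base frame: x ahead of the robot, y to its left, z up, the work surface at z = 0. Lengths are in m, angles in rad, forces in N, time in s.
With the tool pointing down it reaches from about 0.375 to 0.975 m from the base axis. Payload 3.8 kg.
Tool frame: the origin (TCP) lies midway between the tips of the shut fingers; the grasp point (between the pads) lies 19 mm behind it; x points along the fingers, y is the direction in which the jaws open and shut, and the axes are right-handed (so a half turn about x gives the same grasp; the last joint's range is limited). The gripper opens to 88 mm and grips with 3 to 60 N. Pads are 18 mm wide; open, the fingers measure 123 mm over their backs; the gripper's body (75 mm by 187 mm) begins 45 mm behind the grasp point.
Start: joints at [-1.27, 0.264, 1.604, -0, 1.274, -0.037], TCP at [0.224, -0.637, 0.239] pointing down, gripper open.
Joint ranges: [-2.63, 2.63], [-0.94, 2.18], [0.31, 2.57], [-1.31, 4.45], [0, 2.66], [-2.55, 2.55]. Speed limits (rad/s): [2.57, 2.57, 3.14, 3.14, 3.14, 3.14].

### API

Orientations are given as a rotation vector (axis times angle).
In Python, from cell import manip, inverse_kinematics, cams, order gives the robot as it stands. Calls block until the motion is done:
- manip.move_pose(position, orientation): joint-space move of the TCP to a pose.
- manip.move_linear(position, rate=0.15, rot=None): straight line of the TCP; rot=None keeps the orientation; rate is the mean speed in m/s.
- manip.set_joints(angles): joint-space move.
- manip.set_gripper(opening, force=None): finger opening in m; force is the grip in N (None keeps the last); returns when the fingers have stopped.
- manip.dwell(seconds).
- inverse_kinematics(position, orientation): joint angles nearest the present ones, or None.
- manip.state(): the state.
- cams.capture(name): name is "scene" or "side" or "wrist"; returns a dict with "image" (420x560x3 uint8, blue, green, red), "z_map" (420x560 float32, m along the optical axis (not along the pixel's ray), 0 where there is no reading), "intrinsics" (3x3 intrinsics, pixels), "k1" (the pictures are not rectified: a ray, as slopes to the right and down, at radius r is drawn at 1 + k1 r^2 times it, then the intrinsics apply), "position" and "orientation" of the camera in the world; the wrist camera has in their place "T_tool_cam" (4x4, takes a point from camera to tool coordinates, whose origin is the TCP and whose axes are the tool frame's). Camera axes: x right, y down, z forward; pixel columns grow to the right and rows downward; lengths in m; the calibration is good to about 2 mm. A picture is of the moment at which its call begins: read the wrist's pose just before it.
A pose or a line that the arm cannot do raises manip.IKError and nothing moves.
- order.close_job(): hands the job in, once; it reports no verdict.
The state is a dict: "clock": time; "joint_pos": joint angles; "joint_velocities": joint speeds; "tau": joint torques, N m; "tool_pos": TCP position; "tcp_rot": TCP orientation; "contact_force": force on the tool from outside, world axes, zero at the start; "moment": the same for the moment, N m; "gripper_width": finger opening in m.
Only numpy, scipy, OpenCV 4.12 (cv2) and the standard library are available. Lean on these libraries where they do the work, as an engineer would, in place of code of your own. Each camera call takes 0.05 s, during which the arm holds its last target. There are 200 camera calls.

## Working session

There is one attempt and no reset: what is moved stays moved. The work goes in short steps, each a Python script; the robot and the scene stay as the last script left them, time stands still between calls to the robot, and variables do not carry over. Pictures are saved under pics/ and viewed, about 8 in all and at most 12, crops included, and the job is handed in when it is done.

```bash
ls; mkdir -p pics
cat > h.py <<'E'
import numpy as np, cv2
from scipy.spatial.transform import Rotation as R
from cell import manip, inverse_kinematics, cams, order
def cap(name):
    s=manip.state(); c=cams.capture(name)
    if name=='wrist':
        T=np.eye(4); T[:3,:3]=R.from_rotvec(s['tcp_rot']).as_matrix(); T[:3,3]=s['tool_pos']
        T=T@np.array(c['T_tool_cam'])
    else:
        T=np.eye(4); o=np.array(c['orientation']); T[:3,:3]=o if o.shape==(3,3) else R.from_rotvec(o).as_matrix(); T[:3,3]=c['position']
    c['T']=T; return c
def rays(c,px):
    """pixels (N,2) -> slopes (undistorted)"""
    px=np.atleast_2d(np.asarray(px,float)); K=np.array(c['intrinsics'])
    d=np.array([c['k1'],0,0,0,0],float)
    return cv2.undistortPoints(px[:,None],K,d,None,None)[:,0]
def onplane(c,px,z):
    s=rays(c,px); d=np.c_[s,np.ones(len(s))]@c['T'][:3,:3].T; o=c['T'][:3,3]
    return o+d*((z-o[2])/d[:,2])[:,None]
def bydepth(c,px):
    px=np.atleast_2d(np.asarray(px,int)); s=rays(c,px); z=c['z_map'][px[:,1],px[:,0]]
    return np.c_[s*z[:,None],z]@c['T'][:3,:3].T+c['T'][:3,3]
def project(c,P):
    Ti=np.linalg.inv(c['T']); p=np.atleast_2d(P)@Ti[:3,:3].T+Ti[:3,3]
    return cv2.projectPoints(p[:,None],np.zeros(3),np.zeros(3),np.array(c['intrinsics']),np.array([c['k1'],0,0,0,0],float))[0][:,0]
E
python3 - <<'E'
from h import *
for n in ('scene','side','wrist'):
    c=cap(n); cv2.imwrite(f'pics/{n}0.png',c['image']); np.savez(f'/tmp/{n}0.npz',**{k:np.array(v) for k,v in c.items()})
    print(n,np.round(c['T'],3).tolist(),c['k1'],np.array(c['intrinsics']).tolist())
print(manip.state())
a=cv2.imread('pics/scene0.png');b=cv2.imread('pics/side0.png')
E
```

```text
pics
scene [[0.441, 0.75, -0.493, 1.149], [0.897, -0.378, 0.229, -0.323], [-0.015, -0.543, -0.839, 1.213], [0.0, 0.0, 0.0, 1.0]] -0.12667758686593464 [[513.9038592487968, 0.0, 278.7314775481244], [0.0, 513.9038592487968, 212.54817328538644], [0.0, 0.0, 1.0]]
side [[0.995, -0.086, 0.048, 0.485], [-0.097, -0.759, 0.644, -0.732], [-0.019, -0.646, -0.763, 0.958], [0.0, 0.0, 0.0, 1.0]] -0.12239655745836496 [[458.9288630585363, 0.0, 274.69495987029694], [0.0, 458.9288630585363, 209.6435582821924], [0.0, 0.0, 1.0]]
wrist [[0.331, -0.906, -0.266, 0.293], [-0.944, -0.318, -0.091, -0.614], [-0.002, 0.281, -0.96, 0.384], [0.0, 0.0, 0.0, 1.0]] -0.010542731155747819 [[292.5222282507011, 0.0, 279.87426926646987], [0.0, 292.5222282507011, 206.17136993345886], [0.0, 0.0, 1.0]]
{'clock': 0.15, 'joint_pos': array([-1.26992856e+00,  2.64597654e-01,  1.60502950e+00,  2.24096658e-05,
        1.27369608e+00, -3.68481103e-02]), 'joint_velocities': array([-0.00085026, -0.00270262, -0.00262202, -0.00046763,  0.0018899 ,
       -0.00101402]), 'tau': array([ 5.15311945e-05, -5.02847993e+01, -3.57468939e+01,  7.29679386e-02,
        2.49273068e-02, -9.36034917e-05]), 'tool_pos': array([ 0.22352907, -0.63634672,  0.23767882]), 'tcp_rot': array([ 2.03873007,  0.34937203, -2.0391573 ]), 'contact_force': array([ 0.34425703,  0.21504709, -0.2520451 ]), 'moment': array([0.00351372, 0.00292759, 0.04197997]), 'gripper_width': 0.08800752053002513}
```

View pics/scene0.png

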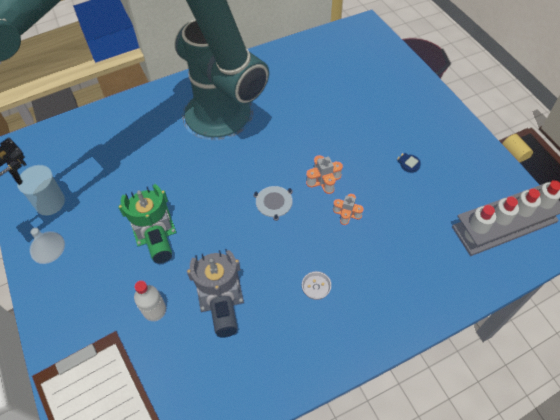

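View pics/side0.png

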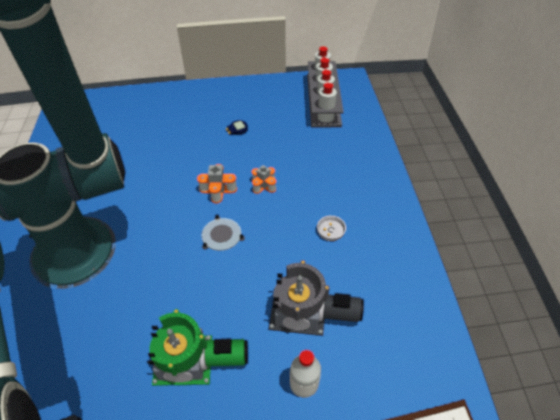

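Scene view: there are two orange rotors, the larger at (324,173) and the smaller at (348,208). There are two pump shapes, a green one at (148,215) and a grey one at (217,280). The grey pump and the smaller rotor fit the description. I'll get rough positions and sizes, plus one enlarged crop to confirm.

Run:
```python
from h import *
L=lambda n:{k:v for k,v in np.load(f'/tmp/{n}0.npz').items()}
sc,sd=L('scene'),L('side')
for nm,c in(('scene',sc),('side',sd)):
    hsv=cv2.cvtColor(c['image'],cv2.COLOR_BGR2HSV)
    m=cv2.inRange(hsv,(4,120,120),(18,255,255)); m=cv2.morphologyEx(m,cv2.MORPH_CLOSE,np.ones((9,9),np.uint8))
    n,l,st,ce=cv2.connectedComponentsWithStats(m)
    for i in range(1,n):
        if st[i,4]>60:
            ys,xs=np.where(l==i); P=bydepth(c,np.c_[xs,ys]); P=P[(P[:,2]>0.005)&(P[:,2]<.2)]
            print(nm,st[i].tolist(),ce[i].round(),'med',np.median(P,0).round(3),'ext',(np.percentile(P,98,0)-np.percentile(P,2,0)).round(3))
for c,px in((sc,(217,258)),(sc,(348,199)),(sd,(299,284)),(sd,(264,169))):
    print(px,bydepth(c,[px]).round(3), onplane(c,[px],.152 if px[1]>250 else .06).round(3))
for c,px in ((sc,[(150,300)]),(sd,[(305,375)])): print('bottle',bydepth(c,px).round(3))
a=cv2.resize(sc['image'][230:345,120:260],None,fx=4,fy=4,interpolation=2)[:460,:560]
b=cv2.resize(sc['image'][145:235,290:380],(460,460),interpolation=2)[:,:240*1]
b=cv2.resize(sc['image'][145:235,290:380],(240,240),interpolation=2)
o=np.zeros((460,800,3),np.uint8);o[:,:560]=a;o[:240,560:]=b
cv2.imwrite('pics/crop1.png',o)
```

```text
scene [307, 156, 35, 33, 444] [324. 175.] med [0.403 0.163 0.048] ext [0.097 0.094 0.048]
scene [334, 194, 29, 25, 280] [348. 209.] med [0.537 0.166 0.037] ext [0.059 0.059 0.039]
side [252, 168, 24, 23, 302] [263. 180.] med [0.52  0.163 0.033] ext [0.06  0.059 0.036]
side [198, 174, 37, 23, 518] [217. 184.] med [0.392 0.161 0.043] ext [0.095 0.066 0.043]
(217, 258) [[ 0.536 -0.212  0.082]] [[ 0.574 -0.219  0.152]]
(348, 199) [[0.516 0.18  0.058]] [[0.517 0.179 0.06 ]]
(299, 284) [[ 0.568 -0.239  0.128]] [[ 0.565 -0.254  0.152]]
(264, 169) [[0.526 0.186 0.05 ]] [[0.526 0.177 0.06 ]]
bottle [[ 0.581 -0.399  0.104]]
bottle [[ 0.555 -0.426  0.107]]
```

View pics/crop1.png

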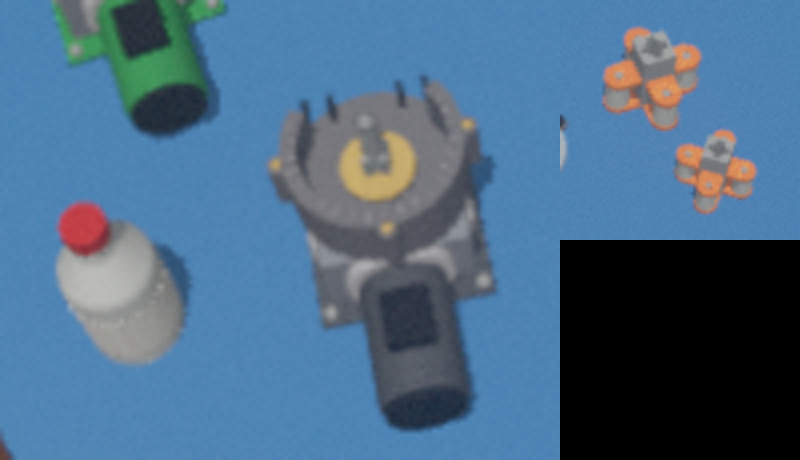

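The crop confirms both: the grey head with the brass collar and steel shaft at about (211,260), and the smaller rotor at (350,200), next to one about 1.3× its size. Next I'll measure both closely with the wrist camera.

```bash
cat >> h.py <<'E'
def down(a):  # jaws along (cos a, sin a), fingers down
    x=np.array([0,0,-1.]); y=np.array([np.cos(a),np.sin(a),0]); return R.from_matrix(np.c_[x,y,np.cross(x,y)]).as_rotvec()
def yaw(rv): y=R.from_rotvec(rv).as_matrix()[:,1]; return np.arctan2(y[1],y[0])
def save(c,n): cv2.imwrite(f'pics/{n}.png',c['image']); np.savez(f'/tmp/{n}.npz',**{k:np.array(v) for k,v in c.items()})
def load(n): return dict(np.load(f'/tmp/{n}.npz'))
E
python3 - <<'E'
from h import *
s=manip.state(); print('yaw0',yaw(s['tcp_rot']))
def go(p):
    best=None
    for a in np.arange(-3.1,3.2,.1):
        q=inverse_kinematics(p,down(a))
        if q is not None and (best is None or abs(q[5])<best[0]): best=(abs(q[5]),a,q)
    print(p,best[1],np.round(best[2],2)); manip.move_pose(p,down(best[1])); manip.dwell(.2)
go([.568,-.235,.25]); c=cap('wrist'); save(c,'w_shaft')
go([.52,.18,.16]); c=cap('wrist'); save(c,'w_rot')
print(manip.state()['clock'])
a=cv2.imread('pics/w_shaft.png')[:,80:480]; b=cv2.imread('pics/w_rot.png')[:,80:480]
cv2.imwrite('pics/both.png',np.hstack([a,b]))
E
```

```text
yaw0 -1.2330869500820625
[0.568, -0.235, 0.25] -0.3999999999999977 [-0.43  0.14  1.73  0.    1.27 -0.03]
[0.52, 0.18, 0.16] 0.30000000000000293 [ 0.29  0.09  1.96 -0.    1.09 -0.01]
4.1417
```

View pics/both.png

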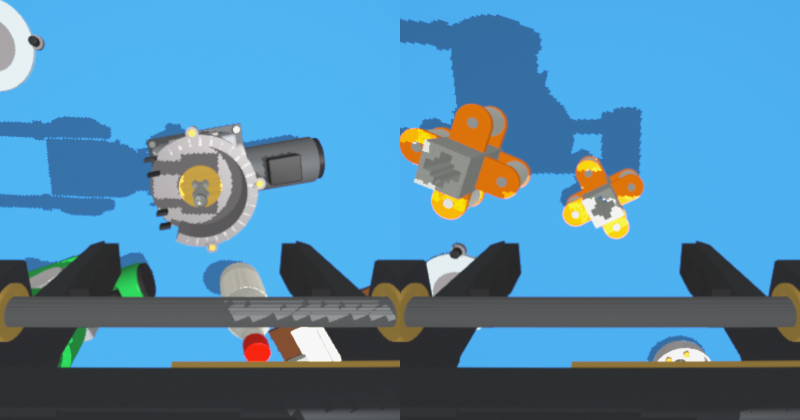

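The wrist views show the small rotor at about (600,207) in the right panel and the shaft at about (200,192) in the left. Next I'll measure them from the depth slices.

Run:
```python
from h import *
def grid(c):
    h,w=c['z_map'].shape; yy,xx=np.mgrid[:h,:w]; px=np.c_[xx.ravel(),yy.ravel()]; return px,bydepth(c,px)
def fold4(P,c0): 
    v=(P-c0); r=np.hypot(*v.T); t=np.arctan2(v[:,1],v[:,0]); return np.angle(np.sum(r**2*np.exp(4j*t)))/4
c=load('w_rot'); px,P=grid(c)
near=np.hypot(P[:,0]-.52,P[:,1]-.18)<.06
B=P[near&(P[:,2]>.054)&(P[:,2]<.066)][:,:2]; T=P[near&(P[:,2]>.030)&(P[:,2]<.041)][:,:2]
rb=cv2.minAreaRect(B.astype(np.float32)); print('boss',len(B),np.round(rb[0],4),np.round(rb[1],4),rb[2], 'z',np.median(P[near&(P[:,2]>.054),2]))
ctr=np.array(rb[0]); print('plate',len(T),'z',np.median(P[near&(P[:,2]>.030)&(P[:,2]<.041),2]),'fold',np.degrees(fold4(T,ctr)))
a=fold4(T,ctr); u=np.array([np.cos(a),np.sin(a)]);w=np.array([-u[1],u[0]])
for d in(u,w): s=(T-ctr)@d; print('arms extent',s.min(),s.max())
c=load('w_shaft'); px,P=grid(c)
c0=np.array([.57,-.245]); near=np.hypot(*(P[:,:2]-c0).T)<.04
for lo,hi in((.14,.16),(.115,.14),(.10,.113),(.078,.1),(.06,.078)):
    S=P[near&(P[:,2]>lo)&(P[:,2]<hi)]; print(lo,hi,len(S),S.mean(0).round(4) if len(S) else '')
hs=cv2.cvtColor(c['image'],cv2.COLOR_BGR2HSV); m=cv2.inRange(hs,(15,110,90),(32,255,255)); q=project(c,[[.57,-.245,.09]])[0]; print('px',q)
crop=c['image'][int(q[1])-35:int(q[1])+35,int(q[0])-45:int(q[0])+45]; print('crop origin',int(q[0])-45,int(q[1])-35)
cv2.imwrite('pics/crop2.png',cv2.resize(crop,None,fx=8,fy=8,interpolation=cv2.INTER_CUBIC))
# head rim circle at z~.118
S=P[(np.hypot(*(P[:,:2]-c0).T)<.08)&(P[:,2]>.1155)&(P[:,2]<.1205)][:,:2]; print('rim',len(S))
A=np.c_[2*S,np.ones(len(S))]; x=np.linalg.lstsq(A,(S**2).sum(1),rcond=None)[0]; print('rimfit',x[:2].round(4),np.sqrt(x[2]+x[0]**2+x[1]**2).round(4))
hi=P[(np.hypot(*(P[:,:2]-c0).T)<.085)&(P[:,2]>.123)]; print('max z around',hi[:,2].max())
```

```text
boss 745 [0.5239 0.177 ] [0.0283 0.0285] 43.79547882080078 z 0.25112622049987415
plate 2432 z 0.03617992994508398 fold 43.83036994639431
arms extent -0.04185204135892318 0.04180352165329475
arms extent -0.04199330317326277 0.04201863031090815
0.14 0.16 162 [ 0.5704 -0.2325  0.1478]
0.115 0.14 426 [ 0.5703 -0.2692  0.1194]
0.1 0.113 411 [ 0.5694 -0.2634  0.1067]
0.078 0.1 2895 [ 0.5704 -0.2446  0.0839]
0.06 0.078 892 [ 0.5718 -0.2475  0.0775]
px [283.90249413 196.65926626]
crop origin 238 161
rim 2712
rimfit [ 0.5706 -0.2335] 0.0516
max z around 0.39599156504571786
```

View pics/crop2.png

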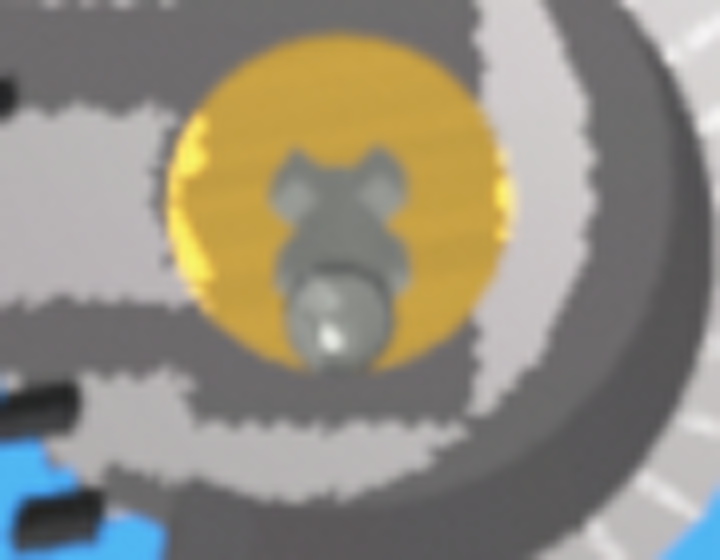

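The rotor checks out: the boss is 28.3 mm square, the arms measure 84 mm, and the plate top is at 36 mm. The shaft crop shows the spline tops at (297,190) and (385,185). I'll get the spline angle from the depth slice and from those pixels, then grasp.

Run:
```python
from h import *
c=load('w_shaft'); h,w=c['z_map'].shape; yy,xx=np.mgrid[:h,:w]; P=bydepth(c,np.c_[xx.ravel(),yy.ravel()])
A=np.array([.5705,-.233]); v=P[:,:2]-A; r=np.hypot(*v.T); t=np.arctan2(v[:,1],v[:,0])
m=(P[:,2]>.104)&(P[:,2]<.112)&(r>.0065)&(r<.013)
print('depth spline',m.sum(),np.degrees(np.angle(np.exp(4j*t[m]).sum())/4),np.sort(np.degrees(t[m]).round()))
S=P[(P[:,2]>.122)&(P[:,2]<.139)&(r<.02)]; print('nose',S.mean(0).round(4),len(S))
px=[(238+x/8-.5,161+y/8-.5) for x,y in((292,193),(390,190),(290,262),(400,265))]
Q=onplane(c,px,.108)[:,:2]; print(Q.round(4), np.degrees(np.arctan2(*(Q-A).T[::-1])).round(1), np.hypot(*(Q-A).T).round(4))
# grasp
p=np.array([.5239,.177]); a0=np.radians(43.8)
opts=[]
for k in range(-3,4):
    a=a0+k*np.pi/2
    if abs(a)>np.pi+.1: continue
    q=inverse_kinematics([*p,.040],down(a))
    if q is not None: opts.append((abs(q[5]),np.degrees(a),np.round(q,2)))
for o in opts: print(o)
for a in np.radians(np.arange(-180,180,30)):
    q=inverse_kinematics([.5705,-.233,.2],down(a)); print('shaft',round(np.degrees(a)),None if q is None else np.round(q,2))
```

```text
depth spline 55 24.92892947215293 [-171. -171. -168. -168. -165. -163. -159. -155.  -67.  -64.  -62.  -59.
  -58.  -56.  -54.  -53.  -52.    3.    5.    8.   10.   15.   15.   18.
   20.   24.   25.   30.   30.   34.   35.   39.   42.  101.  102.  103.
  104.  105.  106.  109.  110.  114.  114.  114.  119.  119.  123.  126.
  126.  128.  130.  133.  133.  134.  138.]
nose [ 0.5719 -0.2293  0.1309] 51
[[ 0.5673 -0.2252]
 [ 0.5787 -0.2297]
 [ 0.5635 -0.2333]
 [ 0.5762 -0.2391]] [ 112.6   21.9 -177.4  -47.3] [0.0084 0.0089 0.007  0.0083]
(np.float64(1.0871098040425542), np.float64(-46.2), array([ 0.28,  0.24,  2.04, -0.  ,  0.86,  1.09]))
(np.float64(0.48368652275234236), np.float64(43.8), array([ 0.28,  0.24,  2.04,  0.  ,  0.86, -0.48]))
(np.float64(2.054482849547239), np.float64(133.8), array([ 0.28,  0.24,  2.04, -0.  ,  0.86, -2.05]))
shaft -180 None
shaft -150 [-0.43  0.18  1.78 -0.    1.18  2.19]
shaft -120 [-0.43  0.18  1.78  0.    1.18  1.67]
shaft -90 [-0.43  0.18  1.78 -0.    1.18  1.14]
shaft -60 [-0.43  0.18  1.78 -0.    1.18  0.62]
shaft -30 [-0.43  0.18  1.78  0.    1.18  0.1 ]
shaft 0 [-0.43  0.18  1.78 -0.    1.18 -0.43]
shaft 30 [-0.43  0.18  1.78  0.    1.18 -0.95]
shaft 60 [-0.43  0.18  1.78 -0.    1.18 -1.48]
shaft 90 [-0.43  0.18  1.78  0.    1.18 -2.  ]
shaft 120 [-0.43  0.18  1.78 -0.    1.18 -2.52]
shaft 150 None
```

Spline yaw is about 25° and the shaft axis is about (0.5708, -0.2335). Now the grasp and lift.

Run:
```python
from h import *
p=np.array([.5239,.177]); o=down(np.radians(43.8))
manip.set_gripper(.06)
manip.move_pose([*p,.12],o); manip.move_linear([*p,.0395],rate=.1)
print(manip.state()['contact_force'].round(1))
manip.set_gripper(0.0,50); print('w',manip.state()['gripper_width'])
manip.move_linear([*p,.24],rate=.15)
manip.move_pose([.5708,-.2335,.25],down(np.radians(25))); manip.dwell(.3)
s=manip.state(); print(s['clock'],s['gripper_width'],s['contact_force'].round(2),s['tool_pos'],yaw(s['tcp_rot']))
a=cap('scene');b=cap('side');w=cap('wrist')
for n,c in zip(('sc2','sd2','w2'),(a,b,w)): save(c,n)
def crop(c,P,r,sz):
    u,v=project(c,[P])[0].astype(int); print(u-r,v-r); return cv2.resize(c['image'][v-r:v+r,u-r:u+r],(sz,sz),interpolation=2)
P=[.5708,-.2335,.19]
cv2.imwrite('pics/held.png',np.hstack([crop(a,P,40,400),crop(b,P,40,400)]))
```

```text
[ 0.9 -0.2  0. ]
w 0.02762446159864485
10.1 0.02740686709812216 [-0.26 -1.19 -2.43] [ 0.57104306 -0.23261081  0.25006336] 0.4377220329943412
168 211
260 225
```

View pics/held.png

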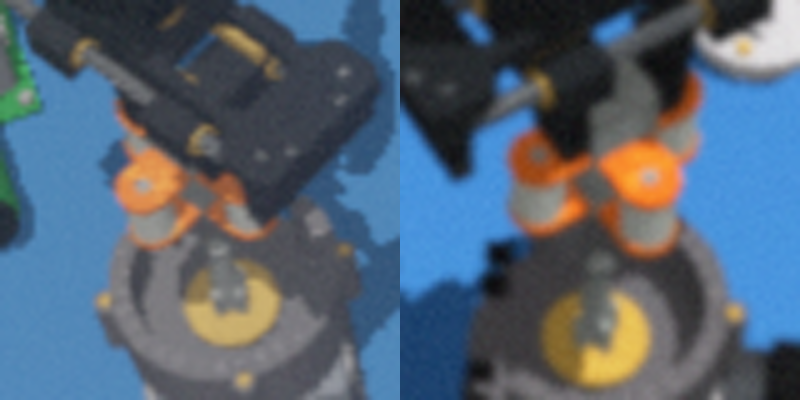

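The rotor is held boss-up above the head. The tip appears in the scene view at (211,260) and the side view at (300,276). I'll cross-check the axis with those, then descend with force feedback.

```bash
cat >> h.py <<'E'
def descend(xy,o,z,zend,step,F0,fzmax,k=1e-4,rate=.03):
    xy=np.array(xy,float)
    while z-zend>1e-6:
        z=max(z-step,zend); manip.move_linear([*xy,z],rate=rate,rot=o)
        s=manip.state(); F=s['contact_force']-F0; M=s['moment']
        print(round(s['clock'],2),'cmd',xy.round(4),round(z,4),'act',s['tool_pos'].round(4),'F',F.round(1),'Mz',M[2].round(2))
        if F[2]>fzmax: break
        xy+=np.clip(k*F[:2],-1e-3,1e-3)
    return xy,z,F
E
python3 - <<'E'
from h import *
print('tip scene',onplane(load('sc2'),[(211.4,260)],.152).round(4),'side',onplane(load('sd2'),[(300,276)],.152).round(4))
s=manip.state(); F0=s['contact_force']; o=down(np.radians(25))
xy=np.array([.5708,-.2335]); e=xy-s['tool_pos'][:2]; print('err',e.round(4))
xy=xy+e
manip.move_linear([*xy,.197],rate=.1,rot=o)
r=descend(xy,o,.197,.150,.004,F0,10)
np.save('/tmp/F0.npy',F0)
E
```

```text
tip scene [[ 0.5731 -0.2324  0.152 ]] side [[ 0.5696 -0.2349  0.152 ]]
err [-0.0001 -0.0004]
11.22 cmd [ 0.5707 -0.2339] 0.193 act [ 0.5709 -0.2339  0.1934] F [-0.8  0.5  0.8] Mz 0.03
11.5 cmd [ 0.5706 -0.2338] 0.189 act [ 0.5704 -0.2337  0.1887] F [-0.4 -0.7  0.5] Mz -0.08
11.78 cmd [ 0.5706 -0.2339] 0.185 act [ 0.5703 -0.2338  0.1846] F [-0.9 -0.5  1.7] Mz -0.01
12.07 cmd [ 0.5705 -0.234 ] 0.181 act [ 0.5702 -0.2339  0.1806] F [-0.6 -0.6  0.9] Mz -0.03
12.35 cmd [ 0.5704 -0.234 ] 0.177 act [ 0.5702 -0.2339  0.1766] F [-0.7 -0.5  0.9] Mz 0.05
12.63 cmd [ 0.5704 -0.2341] 0.173 act [ 0.5701 -0.234   0.1726] F [ 0.2 -0.6  1. ] Mz 0.02
12.92 cmd [ 0.5704 -0.2341] 0.169 act [ 0.5701 -0.234   0.1686] F [-0.3 -0.2  1.4] Mz 0.0
13.2 cmd [ 0.5703 -0.2342] 0.165 act [ 0.5701 -0.2341  0.1646] F [-0.5  0.2  1.6] Mz 0.01
13.48 cmd [ 0.5703 -0.2341] 0.161 act [ 0.57   -0.234   0.1606] F [-0.5 -0.8  1.4] Mz -0.04
13.77 cmd [ 0.5702 -0.2342] 0.157 act [ 0.57   -0.2341  0.1566] F [ 0.2 -0.1  1.8] Mz 0.07
14.05 cmd [ 0.5703 -0.2342] 0.153 act [ 0.57   -0.2341  0.1526] F [-0.8 -0.1  2. ] Mz 0.02
14.3 cmd [ 0.5702 -0.2342] 0.15 act [ 0.57   -0.2342  0.1497] F [-0.4 -1.3  1.3] Mz -0.01
```

Run:
```python
from h import *
F0=np.load('/tmp/F0.npy'); o=down(np.radians(25))
xy,z,F=descend([.5702,-.2342],o,.150,.138,.0015,F0,12)
```

```text
14.55 cmd [ 0.5702 -0.2342] 0.1485 act [ 0.5701 -0.2342  0.1484] F [-0.8 -0.9  1. ] Mz 0.01
14.8 cmd [ 0.5701 -0.2343] 0.147 act [ 0.57   -0.2342  0.1468] F [ 0.2 -0.3  1.2] Mz 0.03
15.05 cmd [ 0.5701 -0.2343] 0.1455 act [ 0.57   -0.2343  0.1453] F [ 0.1 -0.4  1.2] Mz -0.05
15.3 cmd [ 0.5702 -0.2344] 0.144 act [ 0.5701 -0.2343  0.1438] F [-1.9 -1.4  2. ] Mz -0.01
15.55 cmd [ 0.57   -0.2345] 0.1425 act [ 0.5698 -0.2345  0.1423] F [-0.7 -0.2  1.3] Mz 0.03
15.8 cmd [ 0.5699 -0.2345] 0.141 act [ 0.5698 -0.2345  0.1408] F [-0.3 -0.7  1.5] Mz 0.03
16.05 cmd [ 0.5699 -0.2346] 0.1395 act [ 0.5698 -0.2345  0.1393] F [ 0.5 -0.4  1.6] Mz -0.0
16.3 cmd [ 0.5699 -0.2346] 0.138 act [ 0.5698 -0.2346  0.1378] F [-1.2  0.   0.7] Mz -0.0
```

The splines are meshed: the underside is about 9 mm below the spline tops at near-zero force. Now I'll press home against the spring, keeping the lateral position fixed.

Run:
```python
from h import *
F0=np.load('/tmp/F0.npy'); o=down(np.radians(25)); manip.set_gripper(0,60)
xy,z,F=descend([.5701,-.2344],o,.138,.130,.004,F0,12,k=0)
xy,z,F=descend(xy,o,z,.1195,.001,F0,22,k=0)
manip.dwell(.5); s=manip.state(); print(s['clock'],s['tool_pos'].round(4),(s['contact_force']-F0).round(1),s['gripper_width'])
a=cap('scene');b=cap('side');save(a,'sc3');save(b,'sd3'); save(cap('wrist'),'w3')
def crop(c,P,r,sz):
    u,v=project(c,[P])[0].astype(int); return cv2.resize(c['image'][v-r:v+r,u-r:u+r],(sz,sz),interpolation=2)
P=[.5708,-.2335,.12]
cv2.imwrite('pics/home.png',np.hstack([crop(a,P,36,400),crop(b,P,36,400)]))
```

```text
16.8 cmd [ 0.5701 -0.2344] 0.134 act [ 0.5698 -0.2343  0.1335] F [0.5 0.1 1. ] Mz -0.04
17.08 cmd [ 0.5701 -0.2344] 0.13 act [ 0.5698 -0.2343  0.1296] F [-1.  -0.   1.4] Mz -0.01
17.33 cmd [ 0.5701 -0.2344] 0.129 act [ 0.5701 -0.2344  0.129 ] F [-1.   0.3  1.5] Mz 0.01
17.58 cmd [ 0.5701 -0.2344] 0.128 act [ 0.5701 -0.2344  0.128 ] F [-0.4 -0.1  0.6] Mz -0.0
17.83 cmd [ 0.5701 -0.2344] 0.127 act [ 0.5702 -0.2345  0.1278] F [-2.3  0.9  5.2] Mz -0.04
18.08 cmd [ 0.5701 -0.2344] 0.126 act [ 0.5702 -0.2345  0.1265] F [-2.4  1.5  7.6] Mz -0.01
18.33 cmd [ 0.5701 -0.2344] 0.125 act [ 0.5702 -0.2345  0.1255] F [-3.1  1.1  7.9] Mz 0.01
18.58 cmd [ 0.5701 -0.2344] 0.124 act [ 0.5703 -0.2345  0.1247] F [-3.8  0.8 10.2] Mz -0.0
18.83 cmd [ 0.5701 -0.2344] 0.123 act [ 0.5703 -0.2345  0.124 ] F [-4.3  1.8 11.3] Mz -0.01
19.08 cmd [ 0.5701 -0.2344] 0.122 act [ 0.5703 -0.2346  0.1232] F [-4.9  0.7 13.4] Mz 0.03
19.33 cmd [ 0.5701 -0.2344] 0.121 act [ 0.5703 -0.2346  0.1225] F [-4.9  1.8 14.2] Mz 0.02
19.58 cmd [ 0.5701 -0.2344] 0.12 act [ 0.5704 -0.2346  0.1218] F [-5.7  1.9 15.6] Mz 0.0
19.83 cmd [ 0.5701 -0.2344] 0.1195 act [ 0.5704 -0.2346  0.1218] F [-7.1  2.5 17.1] Mz 0.03
20.3333 [ 0.5704 -0.2346  0.1218] [-6.3  1.3 17.5] 0.02770374333512839
```

View pics/home.png

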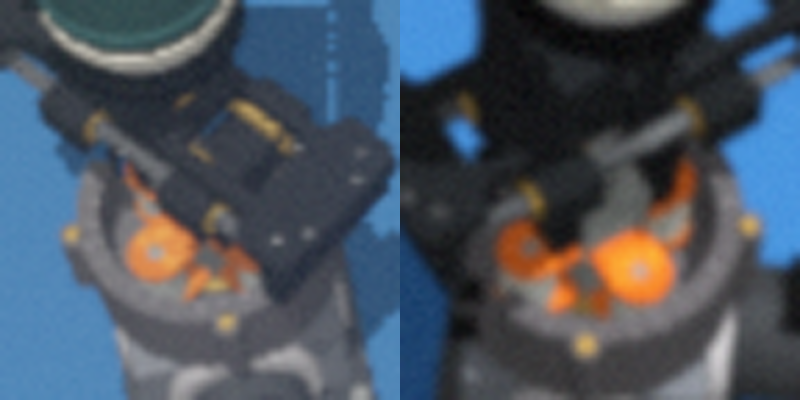

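Collar contact came at TCP z 0.1278 and the hard stop at 0.1218. That is the expected 6.0 mm of travel, and after it the force rises with no motion. In the pictures the orange plate sits level with the rim. I'll press slightly more for margin and check the plate height, tilt and bystanders by depth.

Run:
```python
from h import *
F0=np.load('/tmp/F0.npy'); o=down(np.radians(25))
manip.move_linear([.5697,-.2344,.1175],rate=.02,rot=o); manip.dwell(1.0)
s=manip.state(); print(s['clock'],s['tool_pos'].round(4),(s['contact_force']-F0).round(1),s['gripper_width'],'tilt',np.degrees(np.arccos(-R.from_rotvec(s['tcp_rot']).as_matrix()[2,0])),'yaw',np.degrees(yaw(s['tcp_rot'])))
for n in('scene','side'):
    c=cap(n); hs=cv2.cvtColor(c['image'],cv2.COLOR_BGR2HSV); m=cv2.inRange(hs,(4,120,120),(18,255,255))
    ys,xs=np.where(m>0); P=bydepth(c,np.c_[xs,ys]); P=P[(np.hypot(P[:,0]-.5705,P[:,1]+.234)<.05)&(P[:,2]>.1)]
    top=P[P[:,2]>.112]; print(n,len(P),'top plate z median',np.median(top[:,2]).round(4),'p10/90',np.percentile(top[:,2],[10,90]).round(4))
    d=cv2.absdiff(c['image'],cv2.imread(f'pics/{n}0.png')).max(2)
    boxes=dict(scene=dict(bottle=(135,280,165,320),cover=(254,186,294,217),dish=(301,271,332,300),watch=(396,150,422,173)),side=dict(bottle=(288,350,322,395),cover=(200,215,244,250),dish=(316,215,348,242),watch=(224,118,250,136)))[n]
    print({k:round(float(d[b[1]:b[3],b[0]:b[2]].mean()),1) for k,b in boxes.items()})
```

```text
21.7333 [ 0.5704 -0.2347  0.1217] [-9.6  3.6 26. ] 0.0278959776927136 tilt 0.11038726178147086 yaw 25.008097509126397
scene 102 top plate z median 0.1188 p10/90 [0.1163 0.1222]
{'bottle': 4.7, 'cover': 4.3, 'dish': 4.8, 'watch': 4.8}
side 251 top plate z median 0.1158 p10/90 [0.1136 0.1179]
{'bottle': 22.4, 'cover': 22.9, 'dish': 69.5, 'watch': 20.6}
```

Run:
```python
from h import *
s=manip.state(); print(s['clock'],s['tool_pos'].round(4),s['contact_force'].round(1)); order.close_job()
```

```text
21.8333 [ 0.5704 -0.2347  0.1217] [-9.5  4.1 22.6]
the job is handed in; nothing more can be done
```

The smaller orange rotor is on the grey pump's shaft with its splines meshed. I handed the job in at about 21.8 s, with the rotor held pressed home at a 60 N grip setting. The splines went in at the measured 25° yaw with almost no force, so no searching turn was needed.

**Last checks that agreed:**
- **Travel:** the rotor met the collar at TCP z 0.1278 m and stopped at 0.1217–0.1218 m, about the expected 6 mm. Extra push raised the force without moving it.
- **Push:** about 26 N downward, with the tool tilted 0.1° and the jaws at 25.0°.
- **Bystanders:** in the scene camera the bottle, cover, dish and stopwatch patches changed only by image noise.

**Checks that were less clean:**
- **Plate height:** the two fixed cameras read the top plate at 118.8 mm and 115.8 mm against the rim's 118 mm. This is roughly within their 2 mm calibration.
- **Side camera:** its patches differed much more (20–70 grey levels, the dish most). I put this down to the arm blocking the view or a brightness change, and did not confirm it with another picture.
- **Sideways load:** about 10 N remained on the tool while pressing.

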